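# Locate and clip down a window clamp on its heater block

## Task

The window clamp plate has been laid into the guides of the work-holder stand, but its locating pin is still riding on the heater block. Push the plate by its handle bar along the guides, away from the handle, until you feel the pin drop into its hidden hole; then press the handle end down until both spring catches snap back over the plate's edges, and let go. Leave the other things on the bench alone.

Things in the scene. Friction and masses are not known exactly. Their poses are not given: they have to be found in the camera images.
- stand: work-holder stand, fixed: aluminium base plate 210 (x) x 136 (y) mm, 15 mm high, with a heater block, two side guides 92 mm apart on the far half (tops 64 mm above the bench) and two spring catches. Origin: centre of the base at bench level; +x runs along the guides, the way the plate must slide, away from the handle; z up
- block_top (a point): point on the flat top of the steel heater block (176 x 78 mm), 45 mm straight above the stand's origin. The block's place along x differs by up to 10 mm from job to job, so the exact place of its pin hole is not known: it is on the stand's centre line (y = 0), 24 to 44 mm in +x of the origin, always hidden under the plate, 13 mm wide and 16 mm deep
- clamp_plate: loose steel plate, about 0.4 kg, 180 (x) x 90 (y) x 5 mm, with a window. Origin: centre of its underside; +x as the stand's. It starts level, underside 57 mm above the bench, on its pin and the catches' noses, with 1 mm play at each guide. After 14 to 38 mm in +x the pin drops: the far end falls on the block, the handle end stays up on the catches (tilt 4 degrees)
- handle (a point): centre of the handle bar, 14 (x) x 60 (y) x 20 mm high, bolted on the plate's top at its -x end, near face flush with the plate's edge; 83 mm in -x of the plate's origin and 15 mm above its underside. Bar top: 82 mm above the bench until pressed, 70 mm when the plate is fully down
- pin_tip (a point): lower end of the locating pin under the plate, on its centre line, 34 mm in +x of the plate's origin: 10 mm thick, 12 mm long, chamfered; a dark round head on the plate's top shows where it is. It slides on the block with 2 to 5 N of push; once it has dropped, the hole's far wall stops the plate firmly (stop pushing at 8 to 12 N)
- catch_left (a joint): left (+y) spring catch: a leaf 24 mm wide, 68 mm in -x of the stand's origin, with an outward release tab, its sloping nose turned inward over the plate's edge. Value in rad: 0 at rest (nose in), positive pushed outward; it moves to about 0.08 as the plate passes and snaps back to 0 over it. 5 to 14 N down on the bar push the plate past both; then it sits firm on the block
- catch_right (a joint): right (-y) spring catch, mirror image of the left one, same values
- magazine_c: bystander: light grey slotted strip magazine 58 x 201 x 62 mm, origin at the centre of its underside
- strip_boat: bystander: black strip boat 56 x 190 x 9 mm, lying flat, origin at the centre of its underside
- tweezers: bystander: pale tweezers 18 x 125 x 10 mm, lying on the side, origin at the centre of the underside
- loupe: bystander: small grey folding loupe 52 x 30 x 16 mm, origin at the centre of its underside

How it is judged:
By the outcome, as a careful person would: the job done as asked, in the order asked, and still so for the second after the job is handed in, with the robot touching nothing.
It also fails if it takes over 35 s, if anything falls off the work surface, if the arm or the gripper's body presses on something with over 40 N, if the wrist force passes 120 N, or if a joint passes its speed limit or range.

## Robot

A 6-joint arm with a two-finger parallel gripper is mounted at the origin on a cart in front of the work surface, level with it; the furniture and walls round the work are solid. World frame = base frame: x ahead of the robot, y to its left, z up, the work surface at z = 0. Lengths are in m, angles in rad, forces in N, time in s.
With the tool pointing down it reaches from about 0.3 to 0.875 m from the base axis. Payload 6.4 kg.
Tool frame: the origin (TCP) lies between the finger pads; the fingertips stand 8 mm ahead of it and the grasp point (between the pads) lies 11 mm behind it; z points along the fingers, y is the direction in which the jaws open and shut (so a half turn about z gives the same grasp; the last joint's range is limited). The gripper opens to 85 mm and grips with 20 to 120 N. Pads are 22 mm wide; open, the fingers measure 114 mm over their backs; the gripper's body (76 mm by 85 mm) begins 54 mm behind the grasp point. The pads swing forward as they close: fully open they stand 13 mm farther back than shut.
Start: joints at [1.076, 0.181, 1.607, -0, 1.354, -0.206], TCP at [0.164, 0.551, 0.239] pointing down, gripper open.
Joint ranges: [-2.99, 2.99], [-0.89, 2.07], [0.3, 2.58], [-1.14, 4.28], [0, 2.63], [-3.12, 3.12]. Speed limits (rad/s): [2.57, 2.57, 3.01, 3.14, 3.14, 3.14].

## Interface

Orientations are given as a unit quaternion [w, x, y, z].
In Python, from bench import monitor, viewer, workorder, spotter gives the robot as it stands. The module is installed in compiled form; this text tells all that it offers.
- The arm moves only by the tool move_arm, never from a script. Its argument "motion" is a list of rows, each a list of 3 entries, a list of its own where there are three numbers: the shift along the tool's x, y, z in units of 60 mm (1.0 is 60 mm), then the turn, a rotation vector about the tool's x, y, z in units of 8 degrees (1.0 is 8 degrees), then the opening in per cent of the stroke, from 0 (shut) to 100 (fully open). In form: [[[dx, dy, dz], [rx, ry, rz], grip], ...]. A call has 1 to 10 rows; each row is the pose to reach, as a shift and turn from the pose commanded when the call began, along the tool's axes at that moment; what a row does not reach only later rows make up. A row lasts 1/8 s, in which the tool goes at most 62.5 mm and 10.7 degrees, less where a joint would pass 70% of its speed; a pose out of reach is approached as far as the arm can. A call with a gripper value outside its range is refused whole. The fingers move at their own pace and stop on an object; the grip force is fixed at half the most. Time passes only in rows, so rows that repeat a pose let the fingers close. It gives the time, the measured TCP pose, the force and the opening at its end, in the units of the state.
- monitor.get_obs(): the state, without advancing time (a new reading comes with each control period).
- viewer.camera(name): name is "side" or "top" or "wrist"; returns the picture (400x640x3 uint8, blue, green, red); there is no depth.
- viewer.calibration(name): a dict with "fovy" (degrees; the focal length in pixels is half the picture's height over the tangent of half this angle, whatever the lens; pixels are square), "cx", "cy" (the principal point, pixels), "extrinsics" (4x4, takes a point from camera to world coordinates). Camera axes: x right, y down, z forward; pixel columns grow to the right and rows downward; lengths in m; the calibration is good to about 2 mm. A picture is of the moment at which its call begins: read the wrist's pose just before it. calibration takes no time and is no camera call; for the wrist camera it gives the pose at the moment of the call.
- workorder.hand_in(): hands the job in, once; it reports no verdict.
Trained networks look in the newest picture that a camera, given by its name, has taken for a name from the list of things; names that differ only in an ending like _2 or _b are one class to them, and where a whole thing is asked for, a point or a joint stands for the part that bears it (a point fixed in the world has none). Each returns a list of dicts, best first, with "score" (0 to 1); they miss things now and then, are a little off and sometimes report something else, mostly with a low value. They report only what shows in the picture. A call takes as long as a camera call.
- spotter.search_frame(camera, name): "centre" ([column, row] as shares, 0 to 1, of the picture: columns of its width, rows of its height, amid what is visible of it).
- spotter.outline_of(camera, name): "region" (400x640 bool, what is visible of it) and "centre" ([column, row] as shares, 0 to 1, of the picture: columns of its width, rows of its height, amid what is visible of it).
The state is a dict: "time_s": time; "q": joint angles; "dq": joint speeds; "joint_efforts": joint torques, N m; "eef_pos": TCP position; "eef_rot": TCP orientation; "wrist_force": force on the tool from outside, world axes, zero at the start; "torque": the same for the moment, N m; "opening": opening from 0.0 (shut) to 1.0 (fully open).
Only numpy, scipy, OpenCV 4.12 (cv2) and the standard library are available. Lean on these libraries where they do the work, as an engineer would, in place of code of your own. Each camera call takes 0.05 s, during which the arm holds its last target. There are 200 camera calls.

## Working session

There is one attempt and no reset: what is moved stays moved. The work goes in short steps, Python scripts to look and compute and a tool call to move; the robot and the scene stay as the last step left them, time stands still between calls to the robot, and variables do not carry over. Pictures are saved under pics/ and viewed, about 8 in all and at most 12, crops included, and the job is handed in when it is done.

Besides the shell and the picture viewer there is one more tool, called after "Request:" as name(argument=value, ...) on one line, values as JSON. move_arm: Moves the arm, as the interface text tells. Its arguments: {"type":"object","properties":{"motion":{"type":"array","items":{"type":"array"}}},"required":["motion"]}

```bash
mkdir -p pics; cat > h.py <<'E'
import numpy as np, cv2
from bench import monitor, viewer, workorder, spotter
from scipy.spatial.transform import Rotation as R
def ray(cam,px,cal=None):
    c=cal or viewer.calibration(cam); f=200/np.tan(np.radians(c['fovy'])/2); E=np.array(c['extrinsics'])
    d=E[:3,:3]@np.array([(px[0]-c['cx'])/f,(px[1]-c['cy'])/f,1]); return E[:3,3],d
def at(cam,px,z,cal=None):
    o,d=ray(cam,px,cal); return o+d*(z-o[2])/d[2]
def proj(cam,p):
    c=viewer.calibration(cam); f=200/np.tan(np.radians(c['fovy'])/2); E=np.array(c['extrinsics'])
    q=E[:3,:3].T@(np.array(p)-E[:3,3]); return q[:2]/q[2]*f+[c['cx'],c['cy']]
def st():
    o=monitor.get_obs(); return o
E
python3 - <<'E'
from h import *
np.set_printoptions(precision=4,suppress=True)
o=st(); print(o)
for c in ['top','side']:
    im=viewer.camera(c); cv2.imwrite(f'pics/{c}0.png',im); k=viewer.calibration(c); print(c,k)
    for n,z in [('handle',.072),('clamp_plate',.06),('pin_tip',.062),('stand',.0),('catch_left',.06),('catch_right',.06)]:
        for r in spotter.search_frame(c,n)[:2]:
            px=np.array(r['centre'])*[640,400]; print(n,round(r['score'],2),px,at(c,px,z))
E
```

```text
{'time_s': 0.0, 'q': array([ 1.0757,  0.1816,  1.608 ,  0.    ,  1.3538, -0.2063]), 'dq': array([-0.0019,  0.0002,  0.0025, -0.0004, -0.0013, -0.0001]), 'joint_efforts': array([ -0.0009, -44.4864, -35.1342,  -0.0004,   0.0092,  -0.    ]), 'eef_pos': array([0.1635, 0.5507, 0.2384]), 'eef_rot': array([-0.0003,  0.1439,  0.9896, -0.0008]), 'wrist_force': array([ 0.2137,  0.2558, -0.776 ]), 'torque': array([ 0.0239,  0.0307, -0.0413]), 'opening': 0.9983139065781541}
top {'fovy': 43.66261992632144, 'cx': 322.6685168100985, 'cy': 196.38874999566957, 'extrinsics': array([[ 0.3985, -0.8355,  0.3783, -0.0476],
       [-0.9172, -0.3629,  0.1647, -0.2848],
       [-0.0004, -0.4126, -0.9109,  1.4576],
       [ 0.    ,  0.    ,  0.    ,  1.    ]])}
handle 0.63 [343.872 195.68 ] [ 0.5557 -0.0926  0.072 ]
clamp_plate 0.64 [346.624 191.   ] [ 0.579  -0.0927  0.06  ]
pin_tip 0.75 [345.728 189.6  ] [ 0.5814 -0.0886  0.062 ]
stand 0.96 [347.968 211.28 ] [ 0.5421 -0.1152  0.    ]
side {'fovy': 54.227702343305396, 'cx': 318.18262884564587, 'cy': 196.7670482143252, 'extrinsics': array([[ 0.9867, -0.108 ,  0.1218,  0.392 ],
       [-0.1623, -0.5977,  0.7851, -0.8007],
       [-0.012 , -0.7944, -0.6073,  0.6757],
       [ 0.    ,  0.    ,  0.    ,  1.    ]])}
handle 0.56 [346.816 216.12 ] [ 0.568  -0.1073  0.072 ]
clamp_plate 0.25 [356.992 248.6  ] [ 0.5693 -0.2058  0.06  ]
pin_tip 0.81 [348.608 212.   ] [ 0.5787 -0.0813  0.062 ]
stand 0.82 [358.08 250.68] [ 0.5874 -0.1551  0.    ]
catch_left 0.42 [369.28 208.32] [ 0.6332 -0.074   0.06  ]
catch_right 0.73 [349.632 217.32 ] [ 0.5773 -0.0991  0.06  ]
```

```bash
python3 -c "
import cv2
for c,(x,y) in dict(top=(240,110),side=(250,140)).items():
    im=cv2.imread(f'pics/{c}0.png'); cv2.imwrite(f'pics/{c}0c.png',cv2.resize(im[y:y+150,x:x+200],None,fx=4,fy=4,interpolation=cv2.INTER_CUBIC))"
```

```text
(no output)
```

View pics/top0c.png

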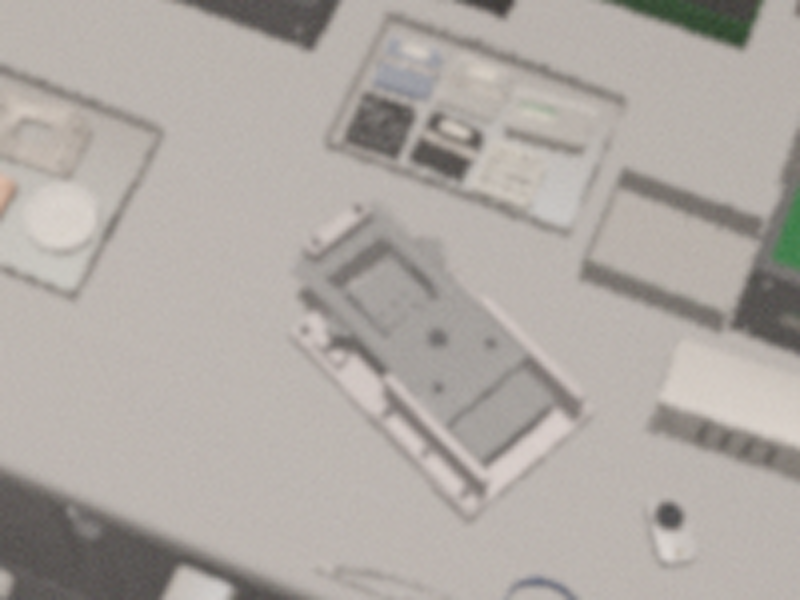

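View pics/side0.png

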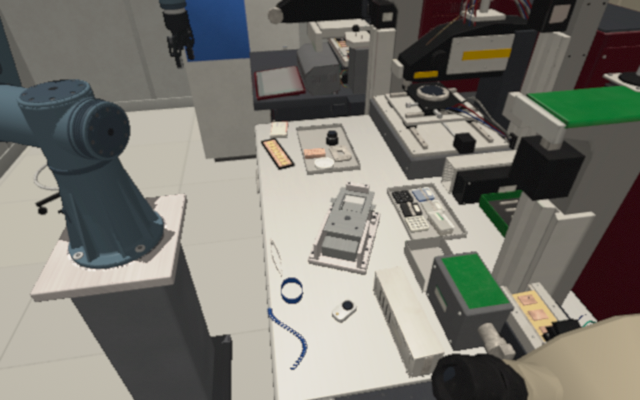

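The wrist camera will show more. First I'll work out rough stand and handle positions.

```bash
python3 - <<'E'
from h import *
np.set_printoptions(precision=4,suppress=True)
P=lambda x,y:(240+x/4,110+y/4)
a=at('top',P(437,338),.064);b=at('top',P(340,230),.08);b0=at('top',P(340,230),.015)
print(a,b,b0,a-b,np.linalg.norm(a-b))
cs=[at('top',P(*p),z) for p,z in [((470,520),.015),((590,412),.015),((295,332),.015)]];print(cs)
v=cs[0]-cs[2];print(np.linalg.norm(v),np.degrees(np.arctan2(v[1],v[0])))
c=viewer.calibration('wrist');print(c);o=st();E=np.array(c['extrinsics']);T=R.from_quat(np.roll(o['eef_rot'],-1)).as_matrix();print(T,T.T@(E[:3,3]-o['eef_pos']),T.T@E[:3,:3])
E
python3 -c "
import cv2
im=cv2.imread('pics/side0.png');cv2.imwrite('pics/side0c.png',cv2.resize(im[175:280,300:390],None,fx=6,fy=5.6,interpolation=cv2.INTER_CUBIC))"
```

```text
[ 0.5694 -0.1051  0.064 ] [ 0.6178 -0.0031  0.08  ] [0.6492 0.0102 0.015 ] [-0.0484 -0.1021 -0.016 ] 0.11408495394145643
[array([ 0.4598, -0.1797,  0.015 ]), array([ 0.5799, -0.2325,  0.015 ]), array([0.551 , 0.0068, 0.015 ])]
0.2075526523215328 -116.06458493930326
{'fovy': 66.9421132378617, 'cx': 318.0634737570113, 'cy': 201.7300702628361, 'extrinsics': array([[ 0.2837,  0.9179,  0.2775,  0.0928],
       [ 0.9589, -0.2717, -0.0817,  0.5738],
       [ 0.0004,  0.2893, -0.9572,  0.3744],
       [ 0.    ,  0.    ,  0.    ,  1.    ]])}
[[-0.9586  0.2848 -0.    ]
 [ 0.2848  0.9586  0.    ]
 [ 0.      0.     -1.    ]] [ 0.0744  0.0014 -0.1351] [[ 0.0012 -0.9572 -0.2893]
 [ 1.      0.001   0.0007]
 [-0.0004 -0.2893  0.9572]]
```

View pics/side0c.png

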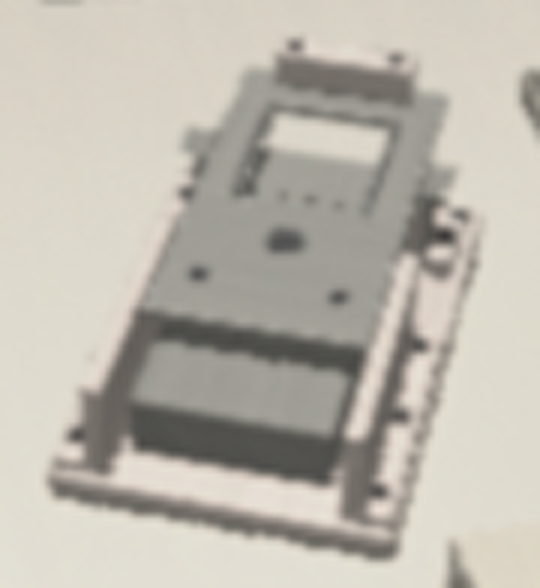

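The side crop shows the raised bar (handle) at the far end near (345,75), the pin head at (285,240) and the guides in the lower half. The stand's +x yaw is about -115.5° in the world. Next I move to view it from above the handle.

Request:
move_arm(motion=[[[-1,-0.6,0],[0,0,0.2],0],[[-2,-1.2,0],[0,0,0.4],0],[[-3,-1.8,0.1],[0,0,0.6],0],[[-4,-2.4,0.2],[0,0,0.8],0],[[-5,-3,0.2],[0,0,1],0],[[-6,-3.6,0.3],[0,0,1.1],0],[[-7,-4.2,0.4],[0,0,1.1],0],[[-8,-4.8,0.5],[0,0,1.1],0],[[-9,-5.4,0.6],[0,0,1.1],0],[[-10,-6.1,0.7],[0,0,1.1],0]])

```text
time_s: 1.95
eef_pos: [0.5846, 0.0881, 0.2039]
eef_rot: [0.0, 0.219, 0.976, 0.0]
wrist_force: [0.9, 1.2, 0.4]
opening: 0.004
```

Request:
move_arm(motion=[[[0,0,0],[0,0,0],0],[[0,0,0],[0,0,0],0]])

```text
time_s: 2.2
eef_pos: [0.5829, 0.0899, 0.2035]
eef_rot: [-0.001, 0.22, 0.976, 0.0]
wrist_force: [0.4, 0.3, -0.2]
opening: 0.003
```

```bash
python3 - <<'E'
from h import *
np.set_printoptions(precision=4,suppress=True)
o=st();print(o['time_s'],o['eef_pos'],R.from_quat(np.roll(o['eef_rot'],-1)).as_matrix(),o['wrist_force'])
im=viewer.camera('wrist');cv2.imwrite('pics/w1.png',im)
for n,z in [('handle',.082),('pin_tip',.064)]:
    for r in spotter.search_frame('wrist',n)[:2]:
        px=np.array(r['centre'])*[640,400]; print(n,round(r['score'],2),px,at('wrist',px,z))
E
```

```text
2.2 [0.5829 0.0899 0.2035] [[-0.9034  0.4288 -0.0011]
 [ 0.4288  0.9034  0.0005]
 [ 0.0012 -0.     -1.    ]] [ 0.3767  0.3058 -0.1841]
handle 0.77 [155.904 252.32 ] [ 0.566  -0.0672  0.082 ]
pin_tip 0.77 [156.48 254.2 ] [ 0.5717 -0.0812  0.064 ]
```

View pics/w1.png

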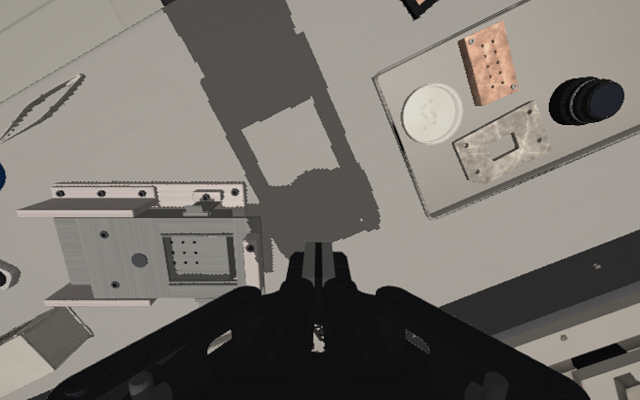

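```bash
python3 -c "
import cv2
im=cv2.imread('pics/w1.png');cv2.imwrite('pics/w1c.png',cv2.resize(im[170:320,80:280],None,fx=4,fy=4,interpolation=cv2.INTER_CUBIC))"
```

```text
(no output)
```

View pics/w1c.png

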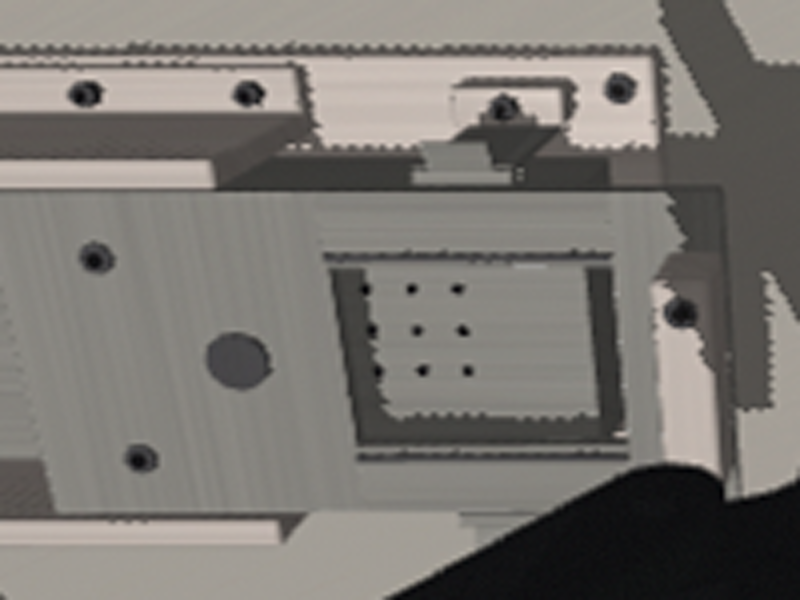

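The crop shows the pin head at (238,360), the plate's long edges along rows 188 and 513, and its -x corner at (722,188). The bar top runs from (655,282) down to about (665,465).

```bash
python3 - <<'E'
from h import *
np.set_printoptions(precision=4,suppress=True)
P=lambda x,y:(80+x/4-.4,170+y/4-.4)
A=lambda x,y,z:at('wrist',P(x,y),z)
e1a,e1b=A(220,188,.062),A(720,188,.062); e2a,e2b=A(57,513,.062),A(425,513,.062); pin=A(238,360,.0635)
for v in (e1a-e1b,e2a-e2b): print(np.degrees(np.arctan2(v[1],v[0])))
v=e1a-e1b+e2a-e2b;u=v/np.linalg.norm(v);n=np.array([-u[1],u[0],0])
print('u',u,np.degrees(np.arctan2(u[1],u[0])),'pin',pin,'width',(e2a-e1a)@n, 'edges from pin',(e1a-pin)@n,(e2a-pin)@n,'end-pin',(e1b-pin)@u)
h=pin-u*.117; print('handle',h, 'from edge', (e1b+n*.045*np.sign((pin-e1b)@n)+u*.007))
# screws on the stand base (right side catch bracket), bar corner
b=A(655,282,.082);print('bar corner rel pin',(b-pin)@u,(b-pin)@n)
E
```

```text
-115.19022043829857
-115.19907086360412
u [-0.4257 -0.9049  0.    ] -115.19415907462174 pin [ 0.5694 -0.1008  0.0635] width 0.09121670556606543 edges from pin -0.04553438117143569 0.04568232439462974 end-pin -0.12399383976818541
handle [0.6192 0.005  0.0635] from edge [0.6187 0.0053 0.062 ]
bar corner rel pin -0.11179231149879523 -0.029656685188438642
```

Request:
move_arm(motion=[[[-0.6,-0.2,0.2],[0,0,0],0],[[-1.15,-0.4,0.8],[0,0,0],0],[[-1.15,-0.4,1.5],[0,0,0],0],[[-1.15,-0.4,2.0],[0,0,0],0],[[-1.15,-0.4,2.14],[0,0,0],0],[[-1.15,-0.4,2.14],[0,0,0],0]])

```text
time_s: 3.1
eef_pos: [0.6354, 0.0394, 0.076]
eef_rot: [0.0, 0.219, 0.976, 0.0]
wrist_force: [1.0, -0.5, -0.4]
opening: 0.001
```

```bash
python3 - <<'E'
from h import *
np.set_printoptions(precision=4,suppress=True)
o=st();print(o['time_s'],o['eef_pos'],o['wrist_force'])
u=np.array([-.4257,-.9049,0]);n=np.array([.9049,-.4257,0]);d=o['eef_pos']-[.619,.005,.072];print('along',d@u,'lat',d@n)
im=viewer.camera('wrist');cv2.imwrite('pics/w2.png',im[100:])
E
```

```text
3.1 [0.6354 0.0394 0.076 ] [ 0.9589 -0.544  -0.3859]
along -0.03813751894941312 lat 0.00014973074531801807
```

View pics/w2.png

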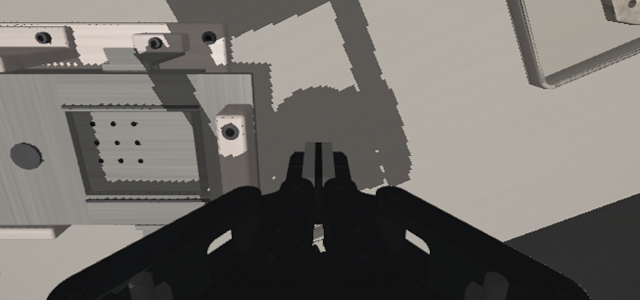

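Request:
move_arm(motion=[[[0,-0.07,0],[0,0,0],0],[[0,-0.14,0],[0,0,0],0],[[0,-0.2,0],[0,0,0],0],[[0,-0.25,0],[0,0,0],0],[[0,-0.3,0],[0,0,0],0],[[0,-0.35,0],[0,0,0],0],[[0,-0.4,0],[0,0,0],0]])

```text
time_s: 4.03
eef_pos: [0.6253, 0.0172, 0.0756]
eef_rot: [0.0, 0.219, 0.976, 0.0]
wrist_force: [0.3, 3.6, 0.4]
opening: -0.006
```

Request:
move_arm(motion=[[[0,-0.04,0],[0,0,0],0],[[0,-0.08,0],[0,0,0],0]])

```text
time_s: 4.28
eef_pos: [0.6231, 0.0126, 0.0755]
eef_rot: [0.0, 0.219, 0.976, 0.0]
wrist_force: [1.4, 2.5, 0.6]
opening: -0.002
```

```bash
cat > p.py <<'E'
from h import *
np.set_printoptions(precision=4,suppress=True)
u=np.array([-.4257,-.9049,0]);n=np.array([.9049,-.4257,0])
o=st();d=o['eef_pos']-[.619,.005,.072];print(o['time_s'],'along',d@u,'lat',d@n,'z',o['eef_pos'][2],'F along,lat,z',-o['wrist_force']@u,o['wrist_force']@n,o['wrist_force'][2])
E
python3 - <<'E'
from p import *
im=viewer.camera('wrist');cv2.imwrite('pics/w3.png',im[100:])
E
```

```text
4.275 along -0.008641490139324632 lat 0.0004741580183043894 z 0.07552242285309867 F along,lat,z 2.8065984367300354 0.18985290253979437 0.5921219237263153
```

View pics/w3.png

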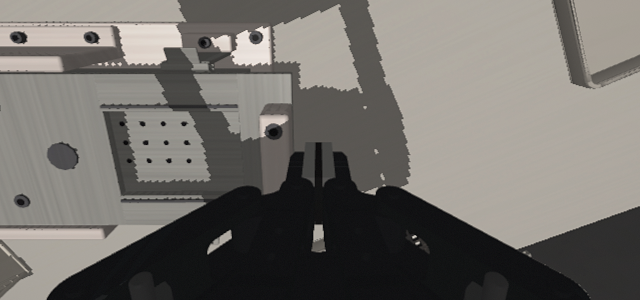

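The fingers touch the bar and it is sliding at about 3 N. I'll push on in small steps.

Request:
move_arm(motion=[[[0,-0.03,0],[0,0,0],0],[[0,-0.06,0],[0,0,0],0],[[0,-0.09,0],[0,0,0],0]])

```text
time_s: 4.7
eef_pos: [0.6207, 0.0076, 0.0755]
eef_rot: [0.0, 0.219, 0.976, 0.0]
wrist_force: [0.8, 2.1, 0.9]
opening: -0.001
```

Request:
move_arm(motion=[[[0,-0.03,0],[0,0,0],0],[[0,-0.06,0],[0,0,0],0]])

```text
time_s: 4.95
eef_pos: [0.6192, 0.0043, 0.0755]
eef_rot: [0.0, 0.219, 0.976, 0.0]
wrist_force: [1.2, 2.5, 0.3]
opening: 0.002
```

```bash
python3 p.py
```

```text
4.95 along 0.0005395216328262017 lat 0.0004389957228685323 z 0.07548514919537294 F along,lat,z 2.776940738770766 0.02228201290513554 0.29800423538450405
```

Request:
move_arm(motion=[[[0,-0.025,0],[0,0,0],0],[[0,-0.05,0],[0,0,0],0]])

```text
time_s: 5.2
eef_pos: [0.6179, 0.0016, 0.0755]
eef_rot: [0.0, 0.219, 0.976, -0.0]
wrist_force: [0.8, 2.6, 0.4]
opening: -0.001
```

Request:
move_arm(motion=[[[0,-0.025,0],[0,0,0],0],[[0,-0.05,0],[0,0,0],0]])

```text
time_s: 5.45
eef_pos: [0.6166, -0.0011, 0.0755]
eef_rot: [0.0, 0.219, 0.976, -0.0]
wrist_force: [1.5, 3.0, 0.1]
opening: -0.002
```

Request:
move_arm(motion=[[[0,-0.025,0],[0,0,0],0],[[0,-0.05,0],[0,0,0],0]])

```text
time_s: 5.7
eef_pos: [0.6153, -0.0038, 0.0755]
eef_rot: [0.0, 0.219, 0.976, -0.0]
wrist_force: [1.2, 2.5, 0.1]
opening: 0.001
```

Request:
move_arm(motion=[[[0,-0.025,0],[0,0,0],0],[[0,-0.05,0],[0,0,0],0]])

```text
time_s: 5.95
eef_pos: [0.614, -0.0065, 0.0755]
eef_rot: [-0.0, 0.219, 0.976, 0.0]
wrist_force: [1.2, 2.6, 0.4]
opening: -0.0
```

Request:
move_arm(motion=[[[0,-0.025,0],[0,0,0],0],[[0,-0.05,0],[0,0,0],0]])

```text
time_s: 6.2
eef_pos: [0.6128, -0.0092, 0.0755]
eef_rot: [0.0, 0.219, 0.976, -0.0]
wrist_force: [1.6, 2.8, 0.8]
opening: -0.002
```

Request:
move_arm(motion=[[[0,-0.025,0],[0,0,0],0],[[0,-0.05,0],[0,0,0],0]])

```text
time_s: 6.45
eef_pos: [0.6113, -0.0123, 0.0754]
eef_rot: [-0.0, 0.219, 0.976, -0.0]
wrist_force: [-0.2, 0.1, 0.5]
opening: -0.001
```

The force fell to zero, so the pin probably dropped. I'll press on gently until the hole's far wall stops the plate.

Request:
move_arm(motion=[[[0,-0.02,0],[0,0,0],0],[[0,-0.03,0],[0,0,0],0]])

```text
time_s: 6.7
eef_pos: [0.6104, -0.0139, 0.0753]
eef_rot: [-0.0, 0.22, 0.976, -0.0]
wrist_force: [0.5, 0.7, 0.7]
opening: -0.001
```

Request:
move_arm(motion=[[[0,-0.015,0],[0,0,0],0],[[0,-0.025,0],[0,0,0],0]])

```text
time_s: 6.95
eef_pos: [0.6101, -0.0146, 0.0754]
eef_rot: [0.0, 0.219, 0.976, 0.0]
wrist_force: [1.3, 2.1, -0.9]
opening: -0.001
```

Request:
move_arm(motion=[[[0,-0.015,0],[0,0,0],0],[[0,-0.025,0],[0,0,0],0]])

```text
time_s: 7.2
eef_pos: [0.6095, -0.016, 0.0755]
eef_rot: [0.0, 0.219, 0.976, 0.0]
wrist_force: [0.5, 3.3, -0.0]
opening: 0.003
```

Request:
move_arm(motion=[[[0,-0.015,0],[0,0,0],0],[[0,-0.025,0],[0,0,0],0]])

```text
time_s: 7.45
eef_pos: [0.609, -0.0173, 0.0756]
eef_rot: [0.0, 0.219, 0.976, 0.0]
wrist_force: [2.4, 4.1, 1.0]
opening: -0.001
```

```bash
python3 - <<'E'
from p import *
im=viewer.camera('wrist');cv2.imwrite('pics/w4.png',im[100:])
E
```

```text
7.45 along 0.02442144743343104 lat 0.0004012646512332619 z 0.07556477087215735 F along,lat,z 4.751720973436349 0.38503027602793716 0.9537852948873053
```

View pics/w4.png

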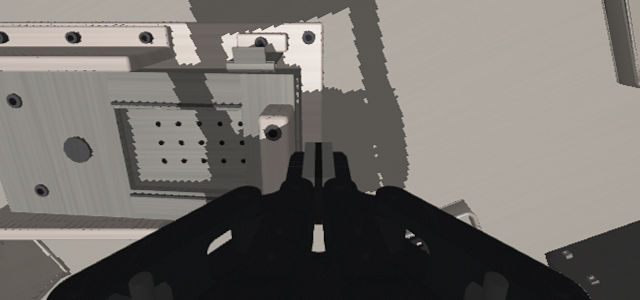

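The pin head now appears closer to the bar and the plate looks tilted, so the pin has dropped. I'll confirm the firm stop.

Request:
move_arm(motion=[[[0,-0.015,0],[0,0,0],0],[[0,-0.025,0],[0,0,0],0]])

```text
time_s: 7.75
eef_pos: [0.6088, -0.0176, 0.0757]
eef_rot: [0.001, 0.219, 0.976, 0.001]
wrist_force: [4.6, 8.8, 0.4]
opening: -0.0
```

Firm stop at 9.9 N with hardly any motion. Now I back off, rise and look.

Request:
move_arm(motion=[[[0,0.1,0],[0,0,0],0],[[0,0.3,0],[0,0,0],0],[[0,0.3,-0.4],[0,0,0],0],[[0,0.5,-0.8],[0,0,0],0],[[0,0.8,-0.8],[0,0,0],0],[[0,0.8,-0.8],[0,0,0],0]])

```text
time_s: 8.5
eef_pos: [0.6287, 0.026, 0.1225]
eef_rot: [-0.0, 0.218, 0.976, -0.0]
wrist_force: [-0.3, 0.7, -0.0]
opening: -0.004
```

```bash
python3 - <<'E'
from p import *
im=viewer.camera('wrist');cv2.imwrite('pics/w5.png',cv2.resize(im[150:350,90:330],None,fx=3,fy=3,interpolation=cv2.INTER_CUBIC))
E
```

```text
8.5 along -0.023099134457298276 lat -0.0001897501829032193 z 0.1225234486104718 F along,lat,z 0.5306038579463978 -0.536796801005457 -0.012134451875810248
```

View pics/w5.png

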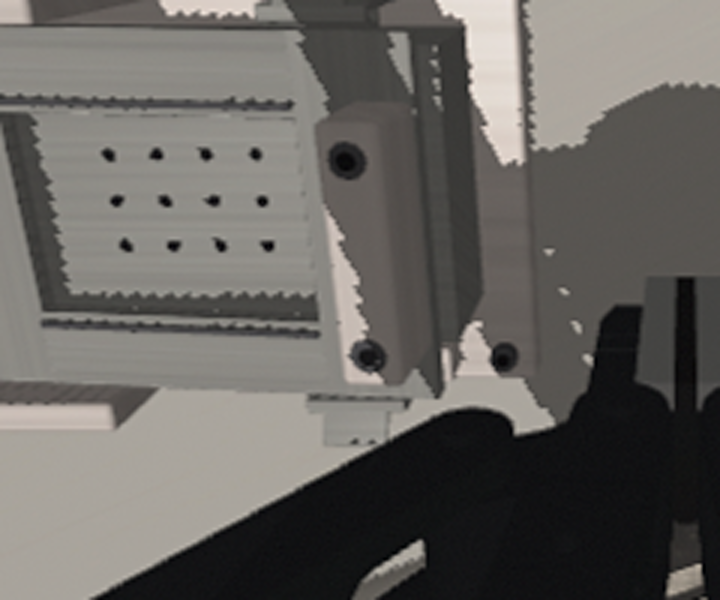

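The full bar shows, with top screws at (347,161) and (369,355) and its centre near (358,258).

```bash
python3 - <<'E'
from p import *
a,b=[at('wrist',(90+x/3-.4,150+y/3-.4),.082) for x,y in ((347,161),(369,355))]
c=(a+b)/2;print(a,b,np.linalg.norm(a-b),c,'slid',(c-[.619,.005,.082])@u,'lat',(c-[.619,.005,.082])@n,'TCP->c along tool: -y',(c-o['eef_pos'])@u,'n',(c-o['eef_pos'])@n)
E
```

```text
8.55 along -0.022287387922075786 lat -0.0005030979853905982 z 0.12199254614992958 F along,lat,z 0.42096240648294886 -0.3147780517212474 -0.6459507024504347
[ 0.5807 -0.0263  0.082 ] [ 0.6203 -0.0449  0.082 ] 0.043782936655308365 [ 0.6005 -0.0356  0.082 ] slid 0.044654807943925304 lat 0.0005313094158968974 TCP->c along tool: -y 0.0669421958660011 n 0.001034407401287494
```

Request:
move_arm(motion=[[[0,-0.6,0],[0,0,0],0],[[0,-1.1,0],[0,0,0],0],[[0,-1.1,0.3],[0,0,0],0],[[0,-1.1,0.45],[0,0,0],0],[[0,-1.1,0.5],[0,0,0],0],[[0,-1.1,0.53],[0,0,0],0]])

```text
time_s: 9.3
eef_pos: [0.6005, -0.0345, 0.0912]
eef_rot: [-0.0, 0.219, 0.976, 0.0]
wrist_force: [0.5, 1.4, -0.3]
opening: 0.001
```

```bash
python3 - <<'E'
from p import *
im=viewer.camera('wrist');cv2.imwrite('pics/w6.png',cv2.resize(im[150:350,140:380],None,fx=3,fy=3,interpolation=cv2.INTER_CUBIC))
E
```

```text
9.3 along 0.043568351149231806 lat 9.671320380045048e-05 z 0.09122479800430691 F along,lat,z 1.4229065648217942 -0.15761492477029715 -0.27265718336258454
```

View pics/w6.png

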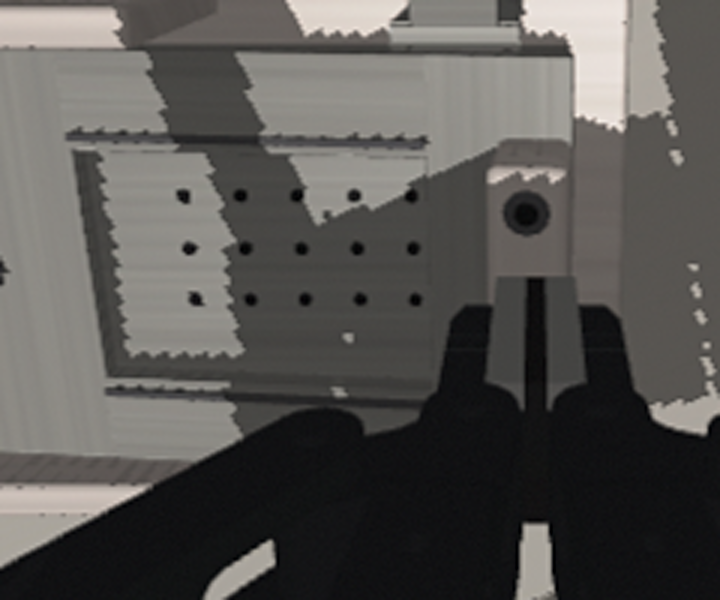

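The tips are centred over the bar, so I press down.

Request:
move_arm(motion=[[[0,0,0.03],[0,0,0],0],[[0,0,0.06],[0,0,0],0],[[0,0,0.09],[0,0,0],0]])

```text
time_s: 9.72
eef_pos: [0.6016, -0.0349, 0.0873]
eef_rot: [0.001, 0.219, 0.976, 0.0]
wrist_force: [2.4, 4.0, 7.4]
opening: 0.003
```

Request:
move_arm(motion=[[[0,0,0.03],[0,0,0],0],[[0,0,0.06],[0,0,0],0]])

```text
time_s: 9.98
eef_pos: [0.6003, -0.0352, 0.0825]
eef_rot: [-0.0, 0.219, 0.976, -0.0]
wrist_force: [-0.1, -0.6, 0.6]
opening: 0.001
```

Request:
move_arm(motion=[[[0,0,0.03],[0,0,0],0],[[0,0,0.05],[0,0,0],0]])

```text
time_s: 10.22
eef_pos: [0.5998, -0.0353, 0.0789]
eef_rot: [-0.001, 0.219, 0.976, -0.0]
wrist_force: [-0.4, -0.5, -0.3]
opening: 0.003
```

Request:
move_arm(motion=[[[0,0,0.02],[0,0,0],0],[[0,0,0.04],[0,0,0],0]])

```text
time_s: 10.48
eef_pos: [0.6002, -0.0353, 0.078]
eef_rot: [-0.001, 0.219, 0.976, -0.0]
wrist_force: [-6.9, 1.5, 14.2]
opening: -0.0
```

The plate is firm with the tip at 70 mm, which matches fully down. Now I lift off and check.

Request:
move_arm(motion=[[[0,0,0.0],[0,0,0],0],[[0,0,-0.2],[0,0,0],0],[[0,0.2,-0.8],[0,0,0],0],[[0,0.8,-1.4],[0,0,0],0],[[0,1.1,-1.6],[0,0,0],0],[[0,1.1,-1.6],[0,0,0],0]])

```text
time_s: 11.22
eef_pos: [0.6293, 0.0253, 0.1738]
eef_rot: [0.001, 0.218, 0.976, -0.0]
wrist_force: [-0.3, 0.2, -0.6]
opening: -0.001
```

```bash
python3 - <<'E'
from p import *
im=viewer.camera('wrist');cv2.imwrite('pics/w7.png',cv2.resize(im[120:340,60:330],None,fx=2.7,fy=2.7,interpolation=cv2.INTER_CUBIC))
E
```

```text
11.225 along -0.022792019590536828 lat 0.0006503624285659395 z 0.17377986988369165 F along,lat,z 0.035237601215483194 -0.3977866960948366 -0.5851605969591034
```

View pics/w7.png

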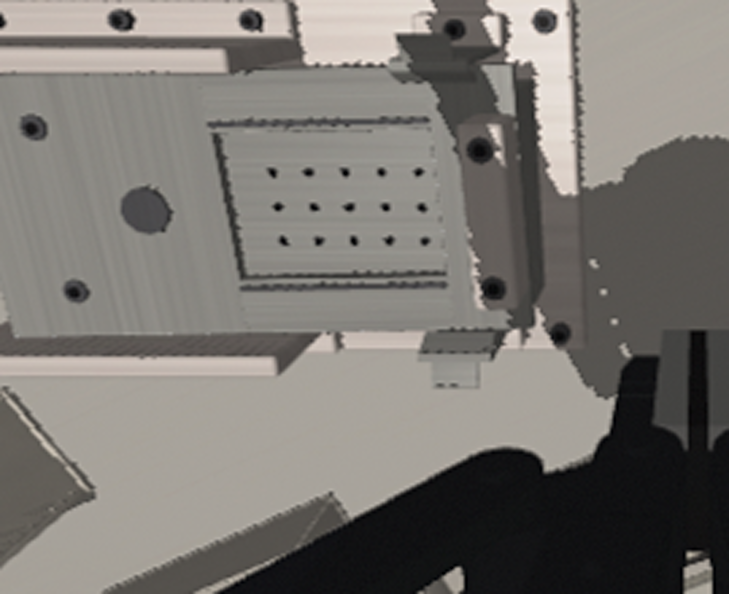

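```bash
python3 - <<'E'
from p import *
im=viewer.camera('wrist')
a=im[122:162,195:275];b=im[232:272,205:285]
cv2.imwrite('pics/w8.png',cv2.convertScaleAbs(cv2.resize(np.vstack([a,b]),None,fx=7,fy=7,interpolation=cv2.INTER_CUBIC),alpha=1.2))
s=[(60+x/2.7-.3,120+y/2.7-.3) for x,y in ((480,150),(493,289))]
for z in(.082,.07):
    p,q=[at('wrist',t,z) for t in s];c=(p+q)/2-[.619,.005,z];print(z,np.linalg.norm(p-q),c@u,c@n)
E
```

```text
11.275 along -0.021636508474813222 lat -9.08757130747024e-05 z 0.17223824558661688 F along,lat,z 0.8181532720186838 -0.3887019270638256 0.23580012825431074
0.082 0.04165939766248946 0.03831752344677117 -0.007643298928189943
0.07 0.04388370967285688 0.041570297982441794 -0.004057724610551898
```

View pics/w8.png

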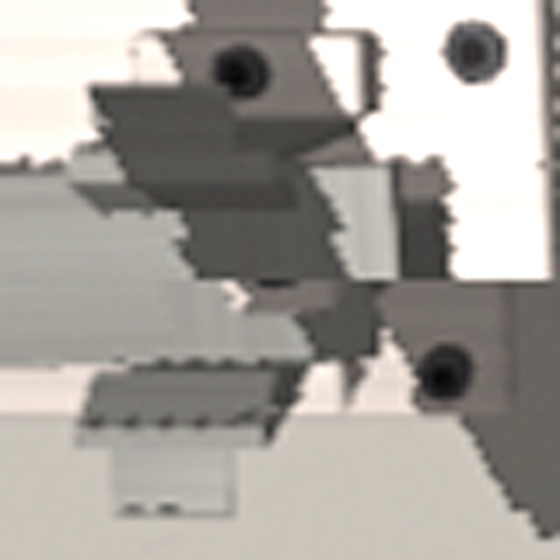

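```bash
python3 - <<'E'
from p import *
im=viewer.camera('wrist')
A=lambda x,y,z:at('wrist',(x,y),z)-[.619,.005,0]
f=lambda x,y:(60+x/2.7-.3,120+y/2.7-.3)
for nm,pt,z in [('pin',f(147,210),.0515),('s1',f(480,150),.07),('s2',f(493,289),.07),('edgeR',f(250,70),.05),('edgeL',f(250,333),.05),
  ('noseR',(195+130/7,122+205/7),.051),('noseL',(205+190/7,232+82/7),.051),('guideR',f(150,49),.064),('guideL',f(150,357),.064)]:
    v=A(*pt,z);print(nm,'along %.4f lat %.4f'%(v@u,v@n))
for c in('wrist','top','side'):
  if c!='wrist': viewer.camera(c)
  for k in('catch_left','catch_right','handle','pin_tip'):
    for r in spotter.search_frame(c,k)[:1]:print(c,k,round(r['score'],2),np.array(r['centre'])*[640,400])
E
```

```text
11.325 along -0.020965080688625147 lat -0.0004728063220768141 z 0.17145064759383963 F along,lat,z 0.6379309986050421 0.5083613123840195 -0.4467601523202681
pin along 0.1569 lat -0.0028
s1 along 0.0421 lat -0.0263
s2 along 0.0415 lat 0.0176
edgeR along 0.1171 lat -0.0475
edgeL along 0.1312 lat 0.0414
noseR along 0.0658 lat -0.0429
noseL along 0.0572 lat 0.0417
guideR along 0.1377 lat -0.0551
guideL along 0.1569 lat 0.0435
wrist catch_left 0.79 [232.   253.28]
wrist catch_right 0.97 [222.592 140.8  ]
wrist handle 0.59 [133.696 196.32 ]
wrist pin_tip 0.92 [133.888 196.68 ]
top catch_left 0.4 [345.728 171.6  ]
top handle 0.63 [354.688 205.68 ]
top pin_tip 0.61 [354.624 199.4  ]
side catch_left 0.58 [368.704 208.08 ]
side catch_right 0.46 [337.92 200.48]
side handle 0.6 [343.808 228.2  ]
side pin_tip 0.74 [344.384 230.6  ]
```

The bar height and plate flushness agree with fully down. For the left catch I can't tell nose overlap from this oblique view, so I'll put the camera over the centre line and compare the two catches numerically.

Request:
move_arm(motion=[[[-0.5,0,0],[0,0,0],0],[[-1,0,0],[0,0,0],0],[[-1.23,0,0],[0,0,0],0],[[-1.23,0,0],[0,0,0],0],[[-1.23,0,0],[0,0,0],0]])

```text
time_s: 12.7
eef_pos: [0.6948, -0.0067, 0.173]
eef_rot: [-0.0, 0.219, 0.976, 0.0]
wrist_force: [0.3, -0.1, -0.1]
opening: 0.0
```

```bash
python3 - <<'E'
from p import *
im=viewer.camera('wrist');cv2.imwrite('pics/w9.png',im)
E=np.array(viewer.calibration('wrist')['extrinsics']);c=E[:3,3]-[.619,.005,0];print('cam along %.3f lat %.3f z %.3f'%(c@u,c@n,c[2]))
def L(m,z):
    ys,xs=np.nonzero(m);v=np.array([at('wrist',(x,y),z)-[.619,.005,z] for x,y in zip(xs,ys)]);return v@u,v@n
for k in('clamp_plate','catch_left','catch_right'):
    for r in spotter.outline_of('wrist',k)[:1]:
        a,l=L(r['region'],.051);print(k,round(r['score'],2),r['region'].sum(),'along',np.percentile(a,[1,50,99]),'lat',np.percentile(l,[0,1,10,50,90,99,100]))
        if k!='clamp_plate':
            for q in np.arange(.05,.09,.004):
                s=abs(a-q)<.001
                if s.any():print('  %.3f %.4f %.4f'%(q,l[s].min(),l[s].max()))
# rectified lateral grey profiles at z=.051
g=cv2.cvtColor(im,cv2.COLOR_BGR2GRAY)
for q in (.058,.064,.070,.09):
    for s in(-1,1):
        print(q,s,[int(g[tuple(np.clip(np.round(proj('wrist',np.r_[.619,.005,.051]+u*q+n*(s*t-.001))).astype(int)[::-1],0,[399,639]))]) for t in np.arange(.034,.06,.001)])
E
```

```text
12.7 along -0.0216694897990437 lat 0.07357710491712463 z 0.17300136925973905 F along,lat,z 0.08782875705585637 0.3118378521925125 -0.13404901653111062
cam along -0.023 lat -0.001 z 0.308Traceback (most recent call last):
  File "<stdin>", line 8, in <module>
  File "<stdin>", line 5, in L
  File "h.py", line 8, in at
    o,d=ray(cam,px,cal); return o+d*(z-o[2])/d[2]
        ~~~^^^^^^^^^^^^
  File "h.py", line 5, in ray
    c=cal or viewer.calibration(cam); f=200/np.tan(np.radians(c['fovy'])/2); E=np.array(c['extrinsics'])
             ~~~~~~~~~~~~~~~~~~^^^^^
ValueError: time passes only in moves, steps and waits
```

Calibration was called too many times in one script, so I'll reuse one copy.

```bash
python3 - <<'E'
from p import *
im=viewer.camera('wrist');C=viewer.calibration('wrist');E=np.array(C['extrinsics']);f=200/np.tan(np.radians(C['fovy'])/2)
def L(m,z):
    ys,xs=np.nonzero(m);d=np.c_[(xs-C['cx'])/f,(ys-C['cy'])/f,np.ones(len(xs))]@E[:3,:3].T
    v=E[:3,3]+d*((z-E[2,3])/d[:,2])[:,None]-[.619,.005,z];return v@u,v@n
for k in('clamp_plate','catch_left','catch_right'):
    for r in spotter.outline_of('wrist',k)[:1]:
        a,l=L(r['region'],.051);print(k,round(r['score'],2),r['region'].sum(),'along',np.percentile(a,[1,50,99]),'lat',np.percentile(l,[0,1,50,99,100]))
        for q in np.arange(.05,.12,.005):
            s=abs(a-q)<.001
            if s.any():print('  %.3f %.4f %.4f'%(q,l[s].min(),l[s].max()),end=';')
        print()
g=cv2.cvtColor(im,cv2.COLOR_BGR2GRAY)
for q in (.058,.064,.070,.09):
    for s in(-1,1):
        P=np.array([np.r_[.619,.005,.051]+u*q+n*(s*t-.001) for t in np.arange(.034,.062,.001)]);c=(P-E[:3,3])@E[:3,:3];p=np.round(c[:,:2]/c[:,2:]*f+[C['cx'],C['cy']]).astype(int)
        print(q,s,p[0],[int(g[y,x]) if 0<=y<400 and 0<=x<640 else -1 for x,y in p])
E
```

```text
12.8 along -0.021782631561889906 lat 0.07354180375768618 z 0.17328290627505039 F along,lat,z -0.1803395267832152 0.3139809142223272 -0.2681376427983728
clamp_plate 0.84 20198 along [0.0332 0.1406 0.2108] lat [-0.0465 -0.0444 -0.0046  0.0437  0.0454]
  0.050 -0.0415 0.0429;  0.055 -0.0415 0.0429;  0.060 -0.0415 0.0429;  0.065 -0.0415 0.0429;  0.070 -0.0450 0.0429;  0.075 -0.0457 0.0429;  0.080 -0.0458 0.0429;  0.085 -0.0458 0.0437;  0.090 -0.0465 0.0437;  0.095 -0.0451 0.0437;  0.100 -0.0451 0.0437;  0.105 -0.0451 0.0437;  0.110 -0.0451 0.0437;  0.115 -0.0451 0.0437;
catch_left 0.65 564 along [0.0395 0.0581 0.0706] lat [0.0438 0.0438 0.0499 0.0614 0.0614]
  0.050 0.0438 0.0525;  0.055 0.0438 0.0614;  0.060 0.0438 0.0614;  0.065 0.0438 0.0614;  0.070 0.0446 0.0525;
catch_right 0.71 749 along [0.0444 0.059  0.0713] lat [-0.0595 -0.0595 -0.0492 -0.0422 -0.0422]
  0.050 -0.0513 -0.0422;  0.055 -0.0595 -0.0422;  0.060 -0.0595 -0.0422;  0.065 -0.0595 -0.0422;  0.070 -0.0513 -0.0429;
0.058 -1 [214  65] [74, 73, 74, 73, 73, 74, 74, 61, 57, 57, 58, 57, 59, 68, 75, 76, 68, 69, 66, 67, 70, 67, 6
[... 387 characters left out ...]
9, 117, 99, 99, 101, 100, 101, 150, 150, 144, 137, 139, 140, 142, 141, 139, 142, 145]
0.07 -1 [199  65] [72, 73, 74, 72, 72, 71, 70, 64, 60, 56, 58, 57, 59, 68, 72, 72, 161, 220, 219, 224, 225, 203, 221, 194, 146, 167, 166, 165]
0.07 1 [208 152] [151, 146, 145, 145, 145, 144, 144, 137, 141, 139, 142, 148, 153, 98, 100, 87, 98, 151, 150, 143, 192, 189, 186, 193, 192, 194, 191, 150]
0.09 -1 [173  65] [148, 146, 149, 147, 148, 147, 143, 139, 141, 143, 142, 167, 215, 216, 215, 215, 208, 210, 212, 219, 217, 214, 216, 165, 149, 165, 166, 166]
0.09 1 [184 152] [146, 144, 145, 143, 141, 143, 140, 136, 137, 138, 137, 133, 197, 203, 194, 195, 201, 207, 204, 200, 200, 199, 198, 206, 206, 206, 204, 157]
```

Seen symmetrically, the noses sit at -43.1 and +42.9 mm and the tabs at ±60.4 mm from the centre line. The two catches are therefore at the same value, and the right nose is clearly over the plate edge. I'm handing in.

```bash
python3 -c "
from p import *
print(workorder.hand_in())"
```

```text
13.0 along -0.021731538343737023 lat 0.07396517661124383 z 0.17350161561576202 F along,lat,z 0.13576354263960036 0.3012514945311349 -0.06610672860977056
the job is handed in; nothing more can be done
None
```

The job is done and handed in at about 13 s. The plate sits fully down with its pin in the hole, and as far as I could measure both catches are back over its edges.

- **Push:** I pushed the plate by the handle bar with shut fingers at about 3 N. The force fell to zero as the pin dropped, and the hole's far wall then stopped the plate firmly at about 10 N.
- **Press:** I pressed the bar at its centre. It took about 8 N to push past the catches, then the force fell to zero, and it sat firm at 14 N with the bar top at 70 mm.
- **Release:** I lifted clear, and the wrist force was about zero at hand-in.
- **Last checks:** The plate looks flush on the block, and the screw spacing fits a bar top at 70 mm. In a centred view both catches mirror each other to within about 0.2 mm, with the right nose clearly over the plate's edge.
- **Less certain:** The plate sits about 1 mm towards the right guide, so the left nose overlaps its edge only slightly in the pictures. I took the left catch as shut because it mirrors the right one. Positions from the wrist camera disagreed by 2–4 mm between some views.

I did not go near the bystanders with the arm, but I did not check them again afterwards.

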